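Set up the writing flap of a bench valve test set

ROBOT

A 6-joint arm with a two-finger parallel gripper is mounted at the origin on the work surface. World frame = base frame: x ahead of the robot, y to its left, z up, the work surface at z = 0. Lengths are in m, angles in rad, forces in N, time in s.
With the tool pointing down it reaches from about 0.35 to 0.95 m from the base axis. Payload 17.4 kg.
Tool frame: the origin (TCP) lies midway between the tips of the shut fingers; the grasp point (between the pads) lies 19 mm behind it (robot.grip_point_offset is the distance from the TCP to the grasp point, in m); z points along the fingers, y is the direction in which the jaws open and shut (so a half turn about z gives the same grasp; the last joint's range is limited). The gripper opens to 93 mm and grips with 3 to 60 N. Pads are 15 mm wide; open, the fingers measure 128 mm over their backs; the gripper's body (75 mm by 188 mm) begins 65 mm behind the grasp point.
Start: joints at [1.274, 0.116, 1.442, -0, 1.584, -0.038], TCP at [0.173, 0.653, 0.219] pointing down, gripper open.
Joint ranges: [-2.83, 2.83], [-0.83, 2.19], [0.07, 2.5], [-1.14, 4.28], [0.01, 3], [-2.97, 2.97]. Speed limits (rad/s): [1.89, 1.89, 2.22, 3.14, 3.14, 3.14].

INTERFACE

Orientations are given as a unit quaternion [x, y, z, w].
In Python, from plant import robot gives the robot as it stands. The module is installed in compiled form; this text tells all that it offers.
- The arm moves only by the tool drive_tool, never from a script. Its argument "motion" is one flat list of numbers, 7 for each row, row after row: the shift along the tool's x, y, z in cm, then the turn, a rotation vector about the tool's x, y, z in degrees, then the gripper command: -1 is shut, 1 is fully open, values between are in proportion. A call has 1 to 20 rows; each row is the pose to reach, as a shift and turn from the pose commanded when the call began, along the tool's axes at that moment; what a row does not reach only later rows make up. A row lasts 1/8 s, in which the tool goes at most 62.5 mm and 10.7 degrees, less where a joint would pass 70% of its speed; a pose out of reach is approached as far as the arm can. A call with a gripper value outside its range is refused whole. The fingers move at their own pace and stop on an object; "squeeze" is the grip in N (left out, the last holds). Time passes only in rows, so rows that repeat a pose let the fingers close. It gives the time, the measured TCP pose, the force and the opening at its end, in the units of the state.
- robot.state(): the state, without advancing time (a new reading comes with each control period).
- robot.grab_frame(name): name is "side" or "top" or "wrist"; returns a dict with "color" (400x640x3 uint8, blue, green, red), "depth" (400x640 float32, m along the optical axis (not along the pixel's ray), 0 where there is no reading), "mtx" (3x3 intrinsics, pixels), "position" and "rotation" of the camera in the world. Camera axes: x right, y down, z forward; pixel columns grow to the right and rows downward; lengths in m; the calibration is good to about 2 mm. A picture is of the moment at which its call begins.
- robot.job_done(): hands the job in, once; it reports no verdict.
Trained networks look in a picture, given as the dict that the camera call returned (one of the last four; its "shot" number tells which), for a name from the list of things; names that differ only in an ending like _2 or _b are one class to them, and where a whole thing is asked for, a point or a joint stands for the part that bears it (a point fixed in the world has none). Each returns a list of dicts, best first, with "p" (0 to 1); they miss things now and then, are a little off and sometimes report something else, mostly with a low value. They report only what shows in the picture. A call takes as long as a camera call.
- robot.find_in(query, picture): "extent" ([left, top, width, height] in pixels, round what is visible of it).
- robot.spot_point(query, picture): "point" ([column, row] in pixels: a listed point, or the origin of a listed thing).
The state is a dict: "clock": time; "qpos": joint angles; "qd": joint speeds; "effort": joint torques, N m; "tcp_pos": TCP position; "ee_rot": TCP orientation; "force": force on the tool from outside, world axes, zero at the start; "torque": the same for the moment, N m; "finger_gap": finger opening in m.
Only numpy, scipy, OpenCV 4.12 (cv2) and the standard library are available. Lean on these libraries where they do the work, as an engineer would, in place of code of your own. Each camera call takes 0.05 s, during which the arm holds its last target.

TASK

Get the writing surface of the test set ready for use: pull both slide-out supports fully out of the front of the case while the flap is still up, then lower the flap towards you until it lies flat on both supports.

Things in the scene. Friction and masses are not known exactly. Their poses are not given: they have to be found in the camera images.
- case: Low white case of a valve test set, 300 deep (x), 520 wide (y), 120 mm high, fixed on the bench. Origin: at bench height under the middle of its front face (plane x = 0); +x points into the case, away from the robot, +y left, +z up. Knobs and clamps on top, up to 45 mm high, stand over 115 mm behind the front. The round nipple (24 mm) at the middle of the front is fixed, not a support.
- flap (a joint): Wooden board 340 wide (y) x 150 x 12 mm; hinge axis along y at x = -0.012, z = 0.120 (case frame), mid-thickness; board 10 to 160 mm from it. Value: rad, 0 = leaning back 0.2 over the case (stop), 0.2 = upright, 1.77 = level in front, resting on the pulled-out supports; unsupported it goes on to 2.3. Stiff, stays put: push its inner face near the free edge from behind, then from above, 3 to 7 N.
- support_left (a joint): Left support (case frame y = +0.120), a steel bar sliding out of the case front along -x. Value: m pulled out, 0 = in, 0.110 = fully out at its stop; about 2 N friction. Grip its pull end: a block 20 mm wide (y), z = 0.040 to 0.076, at value 0 from x = 0 to -0.100 (case frame). The taller bar behind it (top z = 0.113), inside the case while pushed in, carries the flap once out.
- support_right (a joint): Right support (case frame y = -0.120), a steel bar sliding out of the case front along -x. Value: m pulled out, 0 = in, 0.110 = fully out at its stop; about 2 N friction. Grip its pull end: a block 20 mm wide (y), z = 0.040 to 0.076, at value 0 from x = 0 to -0.100 (case frame). The taller bar behind it (top z = 0.113), inside the case while pushed in, carries the flap once out.

How it is judged:
On the way, in this order (a step that is already met when the one before it is completed fails the run):
1. both supports are pulled out (each within 15 mm of its end stop) while the flap is still up (value below 0.7) (value of joint each of support_left, support_right above 0.095 m and value of joint flap below 0.7 rad), for 0.2 s.
2. the flap is lowered to within 10 degrees of level (value of joint flap between 1.6 and 1.94 rad), for 0.2 s.
At the end, for the whole second after the job is handed in: Both supports are out to within 15 mm of their end stops (value above 0.095) and the flap lies level over them within 10 degrees (value 1.60 to 1.94), at rest (all of step 2 and value of joint each of support_left, support_right above 0.095 m and velocity of joint flap between -0.05 and 0.05 rad/s); the robot touches nothing.
It also fails if it takes over 64 s, if anything falls off the work surface, if the arm or the gripper's body presses on something with over 40 N, if the wrist force passes 120 N, or if a joint passes its speed limit or range.

## Working session

There is one attempt and no reset: what is moved stays moved. The work goes in short steps, Python scripts to look and compute and a tool call to move; the robot and the scene stay as the last step left them, time stands still between calls to the robot, and variables do not carry over. Pictures are saved under pics/ and viewed, and the job is handed in when it is done.

Besides the shell and the picture viewer there is one more tool, called after ">>>" as name(argument=value, ...), one argument or row to a line, values as JSON. drive_tool: Moves the arm, as the interface text tells. Its arguments: {"type":"object","properties":{"motion":{"type":"array"},"squeeze":{"type":"number"}},"required":["motion"]}

```bash
mkdir -p pics; cat > h.py <<'E'
import numpy as np, cv2
from plant import robot
def px(f,u,v,d=None):
    K=f["mtx"]; 
    if d is None:
        p=f["depth"][int(v)-1:int(v)+2,int(u)-1:int(u)+2]; d=np.median(p[p>0]) if (p>0).any() else 0
    c=np.array([(u-K[0,2])/K[0,0]*d,(v-K[1,2])/K[1,1]*d,d])
    return np.array(f["rotation"])@c+np.array(f["position"])
def cloud(f):
    K=f["mtx"]; d=f["depth"]; v,u=np.mgrid[:400,:640]
    c=np.stack([(u-K[0,2])/K[0,0]*d,(v-K[1,2])/K[1,1]*d,d],-1)
    return c@np.array(f["rotation"]).T+np.array(f["position"])
E
python3 - <<'E'
from h import *
np.set_printoptions(precision=4,suppress=True)
s=robot.state(); print(s["clock"],s["tcp_pos"],s["ee_rot"],s["finger_gap"])
for n in ["side","top"]:
    f=robot.grab_frame(n); cv2.imwrite(f"pics/{n}0.png",f["color"]); np.savez(f"{n}0.npz",**{k:f[k] for k in("color","depth","mtx","position","rotation")})
    print(n,f["position"],np.array(f["rotation"])[:,2])
    for q in ["case","flap","support_left","support_right"]:
        for r in robot.find_in(q,f)[:3]: print(q,r)
        for r in robot.spot_point(q,f)[:2]: print(q,r, px(f,*r["point"]))
print(robot.state()["clock"])
E
```

```text
0.0 [0.1727 0.6523 0.2179] [ 0.129   0.9916 -0.0006 -0.0001] 0.09318754740998823Traceback (most recent call last):
  File "<stdin>", line 6, in <module>
IndexError: too many indices for array: array is 1-dimensional, but 2 were indexed
```

```bash
cat > h.py <<'E'
import numpy as np, cv2
from scipy.spatial.transform import Rotation as R
from plant import robot
np.set_printoptions(precision=4,suppress=True)
def rot(f):
    r=np.array(f["rotation"]); return R.from_quat(r).as_matrix() if r.shape==(4,) else R.from_rotvec(r).as_matrix()
def px(f,u,v,d=None):
    K=f["mtx"]; 
    if d is None:
        p=f["depth"][int(v)-1:int(v)+2,int(u)-1:int(u)+2]; d=np.median(p[p>0]) if (p>0).any() else 0
    c=np.array([(u-K[0,2])/K[0,0]*d,(v-K[1,2])/K[1,1]*d,d])
    return rot(f)@c+np.array(f["position"])
def cloud(f):
    K=f["mtx"]; d=f["depth"]; v,u=np.mgrid[:400,:640]
    c=np.stack([(u-K[0,2])/K[0,0]*d,(v-K[1,2])/K[1,1]*d,d],-1)
    return c@rot(f).T+np.array(f["position"])
E
python3 - <<'E'
from h import *
for n in ["side","top"]:
    f=robot.grab_frame(n); cv2.imwrite(f"pics/{n}0.png",f["color"]); np.savez(f"{n}0.npz",**{k:f[k] for k in("color","depth","mtx","position","rotation")})
    print(n,f["position"],f["rotation"],rot(f)[:,2])
    for q in ["case","flap","support_left","support_right"]:
        for r in robot.find_in(q,f)[:3]: print(q,r)
        for r in robot.spot_point(q,f)[:2]: print(q,r, px(f,*r["point"]))
print(robot.state()["clock"])
E
```

```text
side [0.4389 0.5025 0.5102] [-0.2101  0.8713 -0.4283  0.1154] [ 0.3812 -0.6978 -0.6065]
case {'extent': [87.3, 28.4, 359.9, 316.5], 'p': 0.75}
case {'point': [357.7, 221.9], 'p': 0.6} [ 0.6693 -0.0231  0.0207]
flap {'extent': [308.4, 27.5, 87.9, 201.1], 'p': 0.76}Traceback (most recent call last):
  File "<stdin>", line 7, in <module>
ValueError: it knows: case
```

View pics/side0.png

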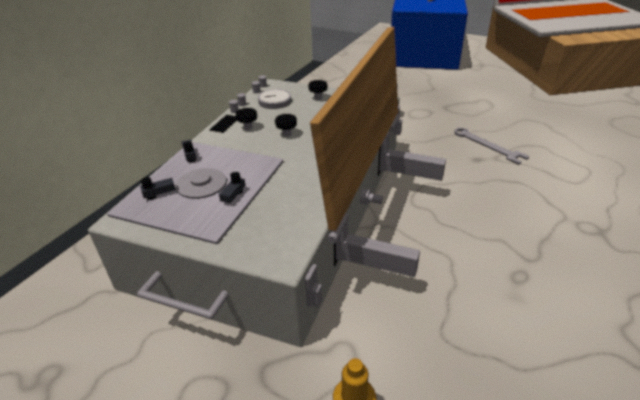

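The side view shows the case, the flap standing up (318–395, 30–220), the left pull end near (385,255) and the right one near (415,165).

```bash
python3 - <<'E'
from h import *
for n in ["side","top"]:
    f=robot.grab_frame(n); cv2.imwrite(f"pics/{n}1.png",f["color"]); np.savez(f"{n}0.npz",**{k:f[k] for k in("color","depth","mtx","position","rotation")})
    print(n,f["position"],f["rotation"],rot(f)[:,2])
    for q in ["case","flap","support_left","support_right"]:
        for r in robot.find_in(q,f)[:2]: print(q,r)
    for r in robot.spot_point("case",f)[:2]: print(q,r, px(f,*r["point"]))
print(robot.state()["clock"])
E
```

```text
side [0.4389 0.5025 0.5102] [-0.2101  0.8713 -0.4283  0.1154] [ 0.3812 -0.6978 -0.6065]
case {'extent': [86.3, 26.9, 360.7, 320.6], 'p': 0.82}
case {'extent': [307.2, 27.8, 90.5, 202.4], 'p': 0.19}
flap {'extent': [308.0, 28.3, 90.4, 200.0], 'p': 0.81}
support_left {'extent': [336.2, 224.5, 85.0, 51.8], 'p': 0.65}
support_right {'extent': [379.9, 132.8, 65.6, 47.2], 'p': 0.62}
support_right {'point': [359.5, 222.4], 'p': 0.9} [ 0.6724 -0.0377  0.0073]
top [0.5294 0.0205 0.8138] [-0.696   0.7117 -0.0632  0.0715] [ 0.1898  0.0096 -0.9818]
case {'extent': [182.6, 14.7, 326.9, 257.8], 'p': 0.86}
flap {'extent': [239.9, 139.7, 258.5, 76.0], 'p': 0.61}
support_left {'extent': [289.2, 211.6, 17.5, 62.9], 'p': 0.65}
support_right {'extent': [417.2, 188.4, 26.8, 64.8], 'p': 0.84}
support_right {'point': [356.2, 205.6], 'p': 0.89} [ 0.6581 -0.0372  0.0711]
0.85
```

View pics/top1.png

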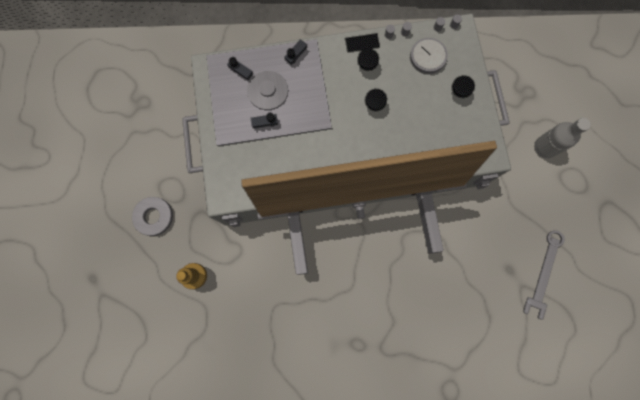

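The top view shows both pull ends, left around (298,245) and right around (431,222). The case is yawed by a few degrees and the flap edge runs (247,185)–(494,148). Next I fit the case frame from depth.

```bash
python3 - <<'E'
from h import *
def L(n): return dict(np.load(n+"0.npz"))
t=L("top"); P=cloud(t)
def blob(u0,u1,v0,v1):
    q=P[v0:v1,u0:u1].reshape(-1,3); q=q[(abs(q[:,2]-0.076)<.006)]; return q
out=[]
for b in [(285,310,225,276),(415,445,205,255)]:
    q=blob(*b); c=q.mean(0); U,S,V=np.linalg.svd(q[:,:2]-c[:2],full_matrices=False); d=V[0]*np.sign(V[0][0])
    a=(q[:,:2]-c[:2])@d; w=(q[:,:2]-c[:2])@np.array([-d[1],d[0]])
    print(len(q),c,"dir",np.degrees(np.arctan2(d[1],d[0])),"len",np.percentile(a,[0.5,99.5]),"w",np.percentile(w,[1,99]),"tip",c[:2]+d*np.percentile(a,.5))
    out.append(c[:2])
# case top plane: z~.12
q=P.reshape(-1,3); m=abs(q[:,2]-.12)<.005; q=q[m]; q=q[(q[:,0]>.55)&(q[:,0]<1.1)]
r=cv2.minAreaRect(q[:,:2].astype(np.float32)*1000); print("case top",r, np.median(q[:,2]))
# side cloud too
s=L("side"); Q=cloud(s)
for b in [(345,420,235,280),(385,450,148,185)]:
    q=Q[b[2]:b[3],b[0]:b[1]].reshape(-1,3); q=q[abs(q[:,2]-.076)<.004]; print("side",len(q),q.mean(0))
# flap
q=Q.reshape(-1,3); m=(q[:,2]>.14)&(q[:,2]<.3)&(q[:,0]>.6)&(q[:,0]<.8); 
for u,v in [(340,190),(360,120),(385,60),(330,130),(345,180),(393,30),(393,35),(318,130)]: print(u,v,px(s,u,v))
for u,v in [(250,188),(370,168),(490,150),(372,185)]: print("top",u,v,px(t,u,v))
E
```

```text
574 [0.5823 0.0684 0.077 ] dir 7.91533352735173 len [-0.0422  0.0436] w [-0.0099  0.0099] tip [0.5405 0.0626]
580 [ 0.6137 -0.1682  0.0769] dir 7.914576846323214 len [-0.0413  0.0423] w [-0.0107  0.0093] tip [ 0.5728 -0.1738]
case top ((819.2862548828125, -88.5758056640625), (318.18536376953125, 654.9632568359375), 7.600468635559082) 0.12120431229827205
side 928 [0.5916 0.0707 0.0768]
side 503 [ 0.6252 -0.1659  0.0769]
340 190 [0.6432 0.0937 0.1721]
360 120 [ 0.6621 -0.0055  0.2178]
385 60 [ 0.6849 -0.1474  0.2485]
330 130 [0.6531 0.0986 0.2567]
345 180 [0.6459 0.0739 0.174 ]
393 30 [ 0.6957 -0.2042  0.2766]
393 35 [ 0.6941 -0.2013  0.2697]
318 130 [0.6525 0.1271 0.2711]
top 250 188 [0.65   0.1175 0.2726]
top 370 168 [ 0.6719 -0.041   0.2781]
top 490 150 [ 0.6927 -0.2004  0.2772]
top 372 185 [ 0.6648 -0.051   0.2072]
```

```bash
cat >> h.py <<'E'
YAW=np.radians(7.8); O=np.array([0.6557,-0.0420,0.0])
C=R.from_euler("z",YAW).as_matrix()
def c2w(p): return O+C@np.array(p)
def w2c(p): return C.T@(np.array(p)-O)
RD=np.column_stack([-C[:,0],C[:,1],[0,0,-1]])  # tool down, y along case y
def rel(p,Rt=RD):
    s=robot.state(); R0=R.from_quat(s["ee_rot"]).as_matrix()
    d=R0.T@(np.array(p)-s["tcp_pos"])*100; r=(R.from_matrix(R0.T@Rt)).as_rotvec(degrees=True)
    return d.round(2),r.round(1)
def st():
    s=robot.state(); print(round(s["clock"],2),"world",s["tcp_pos"],"case",w2c(s["tcp_pos"]),"F",s["force"],"gap",s["finger_gap"])
E
python3 - <<'E'
from h import *
t=dict(np.load("top0.npz")); print("bottle",px(t,190,272), px(t,562,135))
st()
for x,y,z in [(-.08,.12,.2),(-.08,.12,.036)]: print(c2w([x,y,z]),rel(c2w([x,y,z])))
E
```

```text
bottle [0.5469 0.2523 0.0861] [ 0.7735 -0.4067  0.0925]
0.85 world [0.1728 0.6525 0.2187] case [-0.3842  0.7536  0.2187] F [-0.5223 -0.4935  0.3464] gap 0.09283928184720001
[0.5602 0.066  0.2   ] (array([-52.46, -46.78,   1.87]), array([  0. ,   0. , -22.6]))
[0.5602 0.066  0.036 ] (array([-52.46, -46.78,  18.27]), array([  0. ,   0. , -22.6]))
```

>>> drive_tool(
  motion=[-17,-15,0,0,0,-7,1,-17,-15,0,0,0,-7,1,-17,-15,0,0,0,-7,1,-35,-31,0,0,0,-15,1,-35,-31,0,0,0,-15,1,-35,-31,0,0,0,-15,1,-35,-31,0,0,0,-15,1,-52.5,-46.8,1.9,0,0,-22.6,1,-52.5,-46.8,1.9,0,0,-22.6,1,-52.5,-46.8,1.9,0,0,-22.6,1,-52.5,-46.8,1.9,0,0,-22.6,1,-52.5,-46.8,1.9,0,0,-22.6,1,-52.5,-46.8,1.9,0,0,-22.6,1,-52.5,-46.8,1.9,0,0,-22.6,1],
  squeeze=30,
)

```text
clock: 2.6
tcp_pos: [0.5601, 0.0669, 0.1999]
ee_rot: [-0.068, 0.998, 0.0, 0.0]
force: [-0.4, 0.5, 0.6]
finger_gap: 0.0931
```

```bash
python3 - <<'E'
from h import *
st(); print(rel(c2w([-.08,.12,.036])))
f=robot.grab_frame("wrist"); cv2.imwrite("pics/w1.png",f["color"])
P=cloud(f); q=P.reshape(-1,3); q=q[abs(q[:,2]-.0765)<.003]; c=(q-O)@C
m=(c[:,0]<-.02)&(c[:,0]>-.15)&(abs(c[:,1]-.12)<.05); c=c[m]; print(len(c)); print(np.percentile(c[:,0],[1,99]),np.percentile(c[:,1],[1,50,99]))
E
```

```text
2.6 world [0.5601 0.0669 0.1999] case [-0.08    0.1208  0.1999] F [-0.4476  0.4964  0.5773] gap 0.09312891700426376
(array([ 0.01, -0.09, 16.39]), array([0., 0., 0.]))
1254
[-0.0997 -0.0207] [0.1108 0.1206 0.1305]
```

View pics/w1.png

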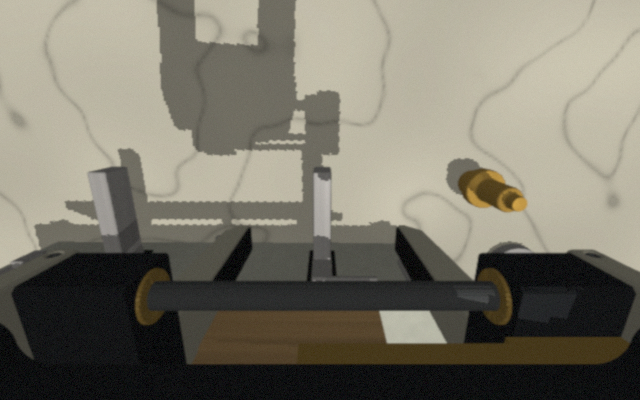

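The wrist view shows the left pull end (322,170–280) centred between the open fingers at (235,260) and (415,260), which agrees with the cloud (y = 0.1206). I'll descend and grip.

>>> drive_tool(
  motion=[0,0,5,0,0,0,1,0,0,10,0,0,0,1,0,0,14,0,0,0,1,0,0,16.4,0,0,0,1,0,0,16.4,0,0,0,1,0,0,16.4,0,0,0,-1,0,0,16.4,0,0,0,-1,0,0,16.4,0,0,0,-1,0,0,16.4,0,0,0,-1,0,0,16.4,0,0,0,-1,0,0,16.4,0,0,0,-1,0,0,16.4,0,0,0,-1],
  squeeze=30,
)

```text
clock: 4.15
tcp_pos: [0.5605, 0.0658, 0.0356]
ee_rot: [-0.068, 0.998, 0.0, -0.0]
force: [-0.1, -0.5, -0.2]
finger_gap: 0.0277
```

>>> drive_tool(
  motion=[0,0,0,0,0,0,-1,0,0,0,0,0,0,-1,0,0,0,0,0,0,-1,1,0,0,0,0,0,-1,2.5,0,0,0,0,0,-1,4,0,0,0,0,0,-1,5.5,0,0,0,0,0,-1,7,0,0,0,0,0,-1,8.5,0,0,0,0,0,-1,9.5,0,0,0,0,0,-1,10.2,0,0,0,0,0,-1,10.7,0,0,0,0,0,-1,10.7,0,0,0,0,0,-1],
  squeeze=30,
)

```text
clock: 5.78
tcp_pos: [0.4571, 0.0517, 0.0372]
ee_rot: [-0.068, 0.998, 0.0, 0.004]
force: [24.6, 0.2, -5.0]
finger_gap: 0.02
```

```bash
python3 - <<'E'
from h import *
st()
f=robot.grab_frame("top"); cv2.imwrite("pics/t2.png",f["color"])
E
```

```text
5.78 world [0.4571 0.0517 0.0372] case [-0.184   0.1197  0.0372] F [24.5621  0.2416 -5.0466] gap 0.019970343385833412
```

View pics/t2.png

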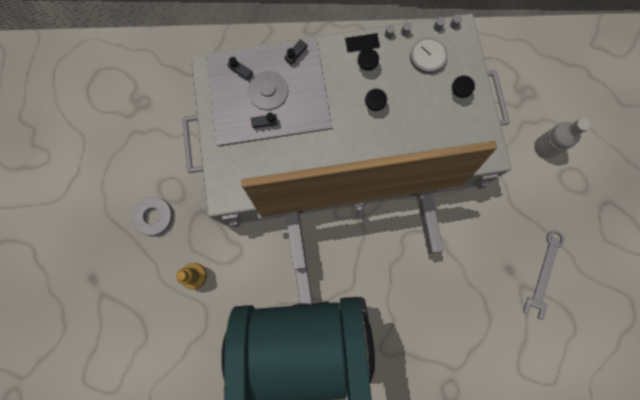

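The tool moved 104 mm and reads 25 N, so the support is probably at its stop. The picture shows the tall bar out at (298,235). I'll release, lift and check.

>>> drive_tool(
  motion=[-0.3,0,0,0,0,0,-0.2,-0.3,0,0,0,0,0,1,-0.3,0,0,0,0,0,1,-0.3,0,0,0,0,0,1,-0.3,0,0,0,0,0,1,-0.3,0,-4,0,0,0,1,-0.3,0,-10,0,0,0,1,-0.3,0,-16.4,0,0,0,1,-0.3,0,-16.4,0,0,0,1],
)

```text
clock: 6.95
tcp_pos: [0.4589, 0.0518, 0.2045]
ee_rot: [-0.068, 0.998, -0.0, 0.004]
force: [-0.1, 0.2, -0.8]
finger_gap: 0.0926
```

```bash
python3 - <<'E'
from h import *
st(); print(rel(c2w([-.08,-.12,.2])))
for n in ["wrist","side"]:
  f=robot.grab_frame(n); cv2.imwrite(f"pics/{n}3.png",f["color"])
  P=cloud(f); q=P.reshape(-1,3); a=(q-O)@C
  for y in (.12,-.12):
   for z in (.0765,.1135):
    c=a[abs(a[:,2]-z)<.003]
    c=c[(c[:,0]<-.022)&(c[:,0]>-.25)&(abs(c[:,1]-y)<.016)]; print(n,y,z,len(c), len(c)>9 and (np.percentile(c[:,0],[1,99]),np.percentile(c[:,1],[1,50,99])))
  m=(a[:,2]>.03)&(a[:,2]<.1)&(abs(a[:,0])<.015)&(abs(a[:,1])<.25); 
  if m.sum()>20: print("front",np.histogram(a[m,0],bins=np.arange(-.015,.016,.002)))
E
```

```text
6.95 world [0.4589 0.0518 0.2045] case [-0.1823  0.1196  0.2045] F [-0.1004  0.1778 -0.7731] gap 0.09261461827438808
(array([-10.23, -23.96,   0.54]), array([-0. ,  0.4, -0. ]))
wrist 0.12 0.0765 1538 (array([-0.1938, -0.0916]), array([0.1111, 0.1204, 0.1306]))
wrist 0.12 0.1135 456 (array([-0.0918, -0.0223]), array([0.1115, 0.1205, 0.1306]))
wrist -0.12 0.0765 0 False
wrist -0.12 0.1135 0 False
front (array([  11,   19,   13,   10,   15,   18,   12,   26,  218,   87,   47,
         67,  210,   78, 2089]), array([-0.015, -0.013, -0.011, -0.009, -0.007, -0.005, -0.003, -0.001,
        0.001,  0.003,  0.005,  0.007,  0.009,  0.011,  0.013,  0.015]))
side 0.12 0.0765 1148 (array([-0.1908, -0.0268]), array([0.1086, 0.1225, 0.1291]))
side 0.12 0.1135 620 (array([-0.0888, -0.023 ]), array([0.1084, 0.1205, 0.1291]))
side -0.12 0.0765 338 (array([-0.0974, -0.0226]), array([-0.1315, -0.1181, -0.1106]))
side -0.12 0.1135 0 False
front (array([ 77,  80,  79,  72,  84,  70,  81,  85,  78, 176, 182, 140, 142,
       225, 115]), array([-0.015, -0.013, -0.011, -0.009, -0.007, -0.005, -0.003, -0.001,
        0.001,  0.003,  0.005,  0.007,  0.009,  0.011,  0.013,  0.015]))
```

View pics/side3.png

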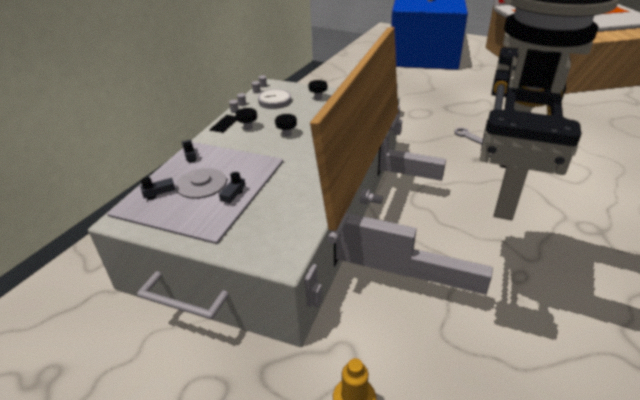

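The tip moved 94 mm while the tool moved 104 mm, so there was slip at the end. The case's front plane has to be measured independently of the supports.

```bash
python3 - <<'E'
from h import *
for n in ["side","top"]:
    f=dict(np.load(n+"0.npz")); a=(cloud(f).reshape(-1,3)-O)@C; a=a[f["depth"].ravel()>0]
    # flap outer face at z slices
    for z in (.15,.2,.25):
        m=(abs(a[:,2]-z)<.004)&(abs(a[:,1])<.15)&(abs(a[:,0])<.06); print(n,"flap x at z",z,m.sum(),np.percentile(a[m,0],[5,50,95]) if m.sum()>5 else "")
    m=(abs(a[:,2]-.1205)<.003)&(a[:,0]>-.05)&(a[:,0]<.5)&(abs(a[:,1])<.26)
    for y in (-.24,-.2,-.1,0,.1,.2,.24):
        k=m&(abs(a[:,1]-y)<.01); print(n,"top at y",y,k.sum(),np.percentile(a[k,0],[.5,99.5]) if k.sum()>9 else "")
    # front face points
    for y0,y1 in ((.14,.25),(.02,.1),(-.1,-.02),(-.25,-.14)):
        m=(a[:,2]>.03)&(a[:,2]<.10)&(abs(a[:,0])<.04)&(a[:,1]>y0)&(a[:,1]<y1); print(n,"front",y0,m.sum(),np.percentile(a[m,0],[10,50,90]) if m.sum()>9 else "")
    for y in (.12,-.12):
        c=a[(abs(a[:,2]-.0765)<.003)&(abs(a[:,1]-y)<.012)&(a[:,0]<-.05)]; print("tip",y,np.percentile(c[:,0],[1,2]))
E
```

```text
side flap x at z 0.15 307 [0.0021 0.0028 0.0036]
side flap x at z 0.2 358 [0.0081 0.0089 0.0097]
side flap x at z 0.25 409 [0.0141 0.015  0.0157]
side top at y -0.24 201 [0.0165 0.2964]
side top at y -0.2 174 [0.1467 0.3138]
side top at y -0.1 207 [0.1422 0.3143]
side top at y 0 823 [0.093  0.3139]
side top at y 0.1 567 [0.0431 0.3152]
side top at y 0.2 1068 [0.0183 0.2544]
side top at y 0.24 2686 [0.019  0.3139]
side front 0.14 1159 [0.0074 0.0178 0.0183]
side front 0.02 271 [0.0172 0.0175 0.0179]
side front -0.1 281 [0.0169 0.0172 0.0176]
side front -0.25 197 [0.0036 0.0126 0.017 ]
tip 0.12 [-0.0976 -0.0973]
tip -0.12 [-0.0974 -0.0968]
top flap x at z 0.15 273 [-0.0004  0.0005  0.0014]
top flap x at z 0.2 345 [0.0058 0.0066 0.0075]
top flap x at z 0.25 449 [0.0119 0.0128 0.0136]
top top at y -0.24 1628 [0.0151 0.3093]
top top at y -0.2 1124 [0.0154 0.3067]
top top at y -0.1 1343 [0.071  0.3105]
top top at y 0 1426 [0.0717 0.3121]
top top at y 0.1 451 [0.071  0.3137]
top top at y 0.2 798 [0.0162 0.3136]
top top at y 0.24 1821 [0.0172 0.312 ]
top front 0.14 247 [0.0034 0.0154 0.0159]
top front 0.02 27 [0.0149 0.015  0.0155]
top front -0.1 25 [0.0144 0.0147 0.015 ]
top front -0.25 183 [0.0008 0.0083 0.0143]
tip 0.12 [-0.0997 -0.0992]
tip -0.12 [-0.0998 -0.0994]
```

The front face measures at +16 mm in my provisional frame, in both cameras. The supports therefore started 16 mm out, and the left tip is now at −0.210, which is the stop (0.110). I'll correct the frame and go to the right support.

```bash
cat >> h.py <<'E'
O=O+C@np.array([.016,0,0])
E
python3 - <<'E'
from h import *
st(); print(rel(c2w([-.096,-.12,.2])),rel(c2w([-.096,-.12,.036])))
E
```

```text
7.05 world [0.4576 0.0517 0.1997] case [-0.1996  0.1197  0.1997] F [-0.2328 -0.0049 -0.6831] gap 0.09293423222261575
(array([-10.37, -23.97,  -0.02]), array([-0.,  0., -0.])) (array([-10.36, -23.97,  16.38]), array([-0.,  0., -0.]))
```

>>> drive_tool(
  motion=[-2.5,-6,0,0,0,0,1,-5,-12,0,0,0,0,1,-7.5,-18,0,0,0,0,1,-10.4,-24,0,0,0,0,1,-10.4,-24,0,0,0,0,1,-10.4,-24,0,0,0,0,1,-10.4,-24,0,0,0,0,1],
)

```text
clock: 7.92
tcp_pos: [0.5924, -0.1709, 0.1992]
ee_rot: [-0.068, 0.998, 0.0, -0.0]
force: [0.2, -0.6, 0.0]
finger_gap: 0.0932
```

```bash
python3 - <<'E'
from h import *
st(); print(rel(c2w([-.096,-.12,.036])))
f=robot.grab_frame("wrist"); cv2.imwrite("pics/w4.png",f["color"])
a=(cloud(f).reshape(-1,3)-O)@C
c=a[(abs(a[:,2]-.0765)<.003)&(a[:,0]<-.03)&(a[:,0]>-.2)&(abs(a[:,1]+.12)<.05)]; print(len(c),np.percentile(c[:,0],[1,99]),np.percentile(c[:,1],[1,50,99]))
E
```

```text
7.92 world [ 0.5924 -0.1709  0.1992] case [-0.0962 -0.1191  0.1992] F [ 0.2166 -0.5523  0.0206] gap 0.09322226387760511
(array([-0.03, -0.1 , 16.32]), array([ 0., -0.,  0.]))
1358 [-0.1157 -0.0311] [-0.1292 -0.1193 -0.1095]
```

Centred at y = −0.119. I'll descend, close, and then pull 9.7 cm.

>>> drive_tool(
  motion=[0,0,5,0,0,0,1,0,0,10,0,0,0,1,0,0,14,0,0,0,1,0,0,16.3,0,0,0,1,0,0,16.3,0,0,0,1,0,0,16.3,0,0,0,-1,0,0,16.3,0,0,0,-1,0,0,16.3,0,0,0,-1,0,0,16.3,0,0,0,-1,0,0,16.3,0,0,0,-1,0,0,16.3,0,0,0,-1,0,0,16.3,0,0,0,-1,0,0,16.3,0,0,0,-1,0,0,16.3,0,0,0,-1,0,0,16.3,0,0,0,-1],
  squeeze=30,
)

```text
clock: 9.85
tcp_pos: [0.593, -0.1724, 0.0366]
ee_rot: [-0.068, 0.998, -0.0, 0.0]
force: [1.1, -5.1, -1.4]
finger_gap: 0.0201
```

>>> drive_tool(
  motion=[1,0,0,0,0,0,-1,2.5,0,0,0,0,0,-1,4,0,0,0,0,0,-1,5.5,0,0,0,0,0,-1,7,0,0,0,0,0,-1,8,0,0,0,0,0,-1,9,0,0,0,0,0,-1,9.5,0,0,0,0,0,-1,9.5,0,0,0,0,0,-1],
)

```text
clock: 10.98
tcp_pos: [0.4986, -0.1849, 0.0366]
ee_rot: [-0.068, 0.998, -0.0, 0.0]
force: [0.3, -3.7, -2.5]
finger_gap: 0.0198
```

>>> drive_tool(
  motion=[0,0,0,0,0,0,-0.2,0,0,0,0,0,0,1,0,0,0,0,0,0,1,0,0,0,0,0,0,1,0,0,0,0,0,0,1,0,0,-5,0,0,0,1,0,0,-11,0,0,0,1,0,0,-17,0,0,0,1,0,0,-23,0,0,0,1,0,0,-23,0,0,0,1],
)

```text
clock: 12.22
tcp_pos: [0.4999, -0.1853, 0.2717]
ee_rot: [-0.068, 0.998, -0.002, 0.003]
force: [0.0, -0.3, 0.2]
finger_gap: 0.0928
```

```bash
python3 - <<'E'
from h import *
st()
for n in ["side","top"]:
  f=robot.grab_frame(n); cv2.imwrite(f"pics/{n}5.png",f["color"])
  a=(cloud(f).reshape(-1,3)-O)@C
  for y in (.12,-.12):
   for z in (.0765,.1135):
    c=a[(abs(a[:,2]-z)<.003)&(a[:,0]<-.03)&(a[:,0]>-.25)&(abs(a[:,1]-y)<.016)]; print(n,y,z,len(c), len(c)>9 and np.percentile(c[:,0],[1,99]))
  for z in (.15,.2,.25,.27):
    m=(abs(a[:,2]-z)<.004)&(abs(a[:,1])<.15)&(abs(a[:,0])<.06); print("flap",z,m.sum(),np.percentile(a[m,0],[5,50,95]) if m.sum()>5 else "")
for p in [(.045,0,.36),(.045,0,.25)]: print(c2w(p),rel(c2w(p)))
E
```

```text
12.22 world [ 0.4999 -0.1853  0.2717] case [-0.1898 -0.1208  0.2717] F [ 0.0044 -0.3021  0.2479] gap 0.09279652784344036
side 0.12 0.0765 1159 [-0.2069 -0.0354]
side 0.12 0.1135 686 [-0.1049 -0.0308]
side -0.12 0.0765 633 [-0.2074 -0.0333]
side -0.12 0.1135 357 [-0.1054 -0.031 ]
flap 0.15 314 [-0.014  -0.0132 -0.0124]
flap 0.2 362 [-0.008  -0.0071 -0.0063]
flap 0.25 401 [-0.0019 -0.001  -0.0003]
flap 0.27 434 [0.0005 0.0014 0.0021]
top 0.12 0.0765 702 [-0.2092 -0.1076]
top 0.12 0.1135 551 [-0.1068 -0.031 ]
top -0.12 0.0765 452 [-0.1692 -0.0379]
top -0.12 0.1135 561 [-0.1078 -0.0307]
flap 0.15 265 [-0.0164 -0.0155 -0.0147]
flap 0.2 334 [-0.0103 -0.0094 -0.0085]
flap 0.25 434 [-0.0041 -0.0032 -0.0023]
flap 0.27 479 [-0.0016 -0.0008  0.0002]
[ 0.7161 -0.0337  0.36  ] (array([-23.58,  12.04,  -9.34]), array([-0.,  0., -0.]))
[ 0.7161 -0.0337  0.25  ] (array([-23.57,  12.04,   1.66]), array([-0.,  0., -0.]))
```

View pics/top5.png

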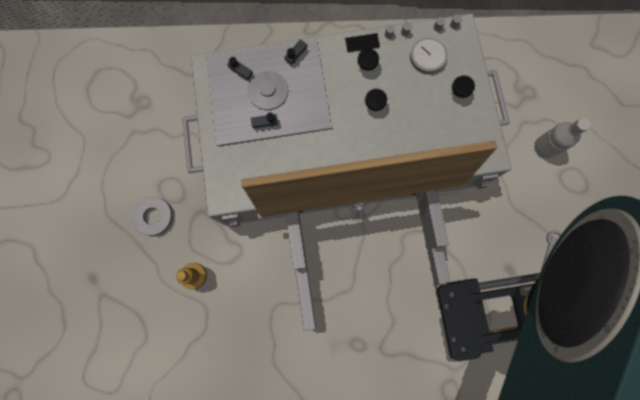

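Both supports are at about 0.108–0.110 and the flap is still up at about 0.08. In the top view both tall bars are out, at (298,240) and (435,215). Next I shut the fingers and go over the flap, down behind it.

>>> drive_tool(
  motion=[0,2,-5,0,0,0,-1,-2,4,-9.3,0,0,0,-1,-7,7,-9.3,0,0,0,-1,-12,10,-9.3,0,0,0,-1,-18,12,-9.3,0,0,0,-1,-23.6,12,-9.3,0,0,0,-1,-23.6,12,-9.3,0,0,0,-1,-23.6,12,-9.3,0,0,0,-1,-23.6,12,-9.3,0,0,0,-1,-23.6,12,-4,0,0,0,-1,-23.6,12,0,0,0,0,-1,-23.6,12,1.7,0,0,0,-1,-23.6,12,1.7,0,0,0,-1,-23.6,12,1.7,0,0,0,-1,-23.6,12,1.7,0,0,0,-1],
)

```text
clock: 14.2
tcp_pos: [0.7168, -0.0341, 0.2515]
ee_rot: [-0.068, 0.998, -0.0, 0.001]
force: [0.0, -0.3, -0.5]
finger_gap: 0.0005
```

```bash
python3 - <<'E'
from h import *
st()
f=robot.grab_frame("side"); cv2.imwrite("pics/side6.png",f["color"])
# arc plan: fingertip on inner face at r=.14 from hinge, tcp lies 8 mm off front corner
for v in np.arange(.1,1.78,.1):
    t=v-.2; print(round(v,2), (-.012-.14*np.sin(t)+.006*np.cos(t)).round(4), (.12+.14*np.cos(t)+.006*np.sin(t)).round(4))
E
```

```text
14.2 world [ 0.7168 -0.0341  0.2515] case [ 0.0456 -0.0005  0.2515] F [ 0.0295 -0.2694 -0.5474] gap 0.0004818097457788044
0.1 0.0079 0.2587
0.2 -0.006 0.26
0.3 -0.02 0.2599
0.4 -0.0339 0.2584
0.5 -0.0476 0.2555
0.6 -0.061 0.2513
0.7 -0.0739 0.2457
0.8 -0.0861 0.2389
0.9 -0.0976 0.2309
1.0 -0.1082 0.2218
1.1 -0.1179 0.2117
1.2 -0.1266 0.2007
1.3 -0.134 0.1889
1.4 -0.1403 0.1763
1.5 -0.1453 0.1632
1.6 -0.1489 0.1497
1.7 -0.1512 0.1359
```

View pics/side6.png

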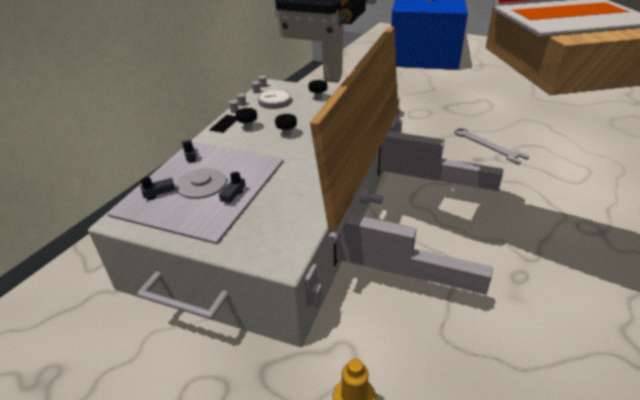

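The fingers are behind the flap at (333,60). Now the push along the arc, first part.

>>> drive_tool(
  motion=[1,0,0,0,0,0,-1,2,0,-0.3,0,0,0,-1,2.8,0,-0.5,0,0,0,-1,3.6,0,-0.7,0,0,0,-1,4.4,0,-0.8,0,0,0,-1,5.1,0,-0.8,0,0,0,-1,5.8,0,-0.8,0,0,0,-1,6.5,0,-0.8,0,0,0,-1,7.2,0,-0.7,0,0,0,-1,7.9,0,-0.5,0,0,0,-1,8.5,0,-0.4,0,0,0,-1],
)

```text
clock: 15.62
tcp_pos: [0.6318, -0.0456, 0.2537]
ee_rot: [-0.068, 0.998, -0.0, 0.0]
force: [2.7, 0.9, -1.3]
finger_gap: 0.0001
```

```bash
python3 - <<'E'
from h import *
st()
f=robot.grab_frame("side"); cv2.imwrite("pics/side7.png",f["color"])
E
```

```text
15.62 world [ 0.6318 -0.0456  0.2537] case [-0.0402 -0.0004  0.2537] F [ 2.7372  0.9319 -1.2929] gap 0.00013479085477467105
```

View pics/side7.png

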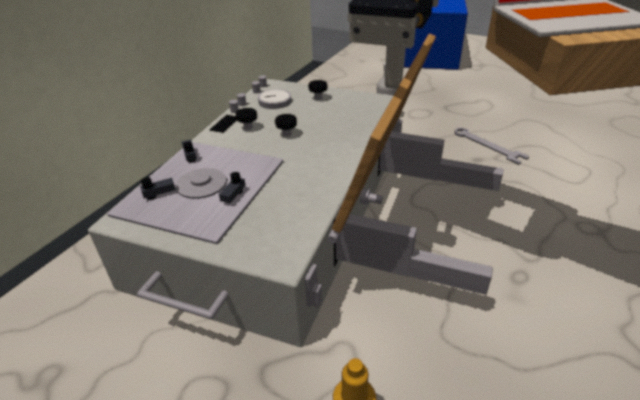

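The flap is moving forward (edge now at (430,40)) with about 3 N. Continuing the arc.

>>> drive_tool(
  motion=[0.7,0,0.2,0,0,0,-1,1.3,0,0.4,0,0,0,-1,2,0,0.7,0,0,0,-1,2.6,0,1,0,0,0,-1,3.2,0,1.3,0,0,0,-1,3.9,0,1.7,0,0,0,-1,4.4,0,2,0,0,0,-1,5,0,2.5,0,0,0,-1,5.5,0,2.9,0,0,0,-1,6.1,0,3.4,0,0,0,-1,6.5,0,3.9,0,0,0,-1,7,0,4.4,0,0,0,-1,7.5,0,4.9,0,0,0,-1,7.9,0,5.5,0,0,0,-1,8.3,0,6.1,0,0,0,-1,8.6,0,6.7,0,0,0,-1],
)

```text
clock: 17.68
tcp_pos: [0.5467, -0.0573, 0.1862]
ee_rot: [-0.068, 0.998, -0.0, -0.0]
force: [0.5, -0.1, 1.0]
finger_gap: 0.0002
```

```bash
python3 - <<'E'
from h import *
st()
f=robot.grab_frame("side"); cv2.imwrite("pics/side8.png",f["color"])
E
```

```text
17.68 world [ 0.5467 -0.0573  0.1862] case [-0.1261 -0.0003  0.1862] F [ 0.5288 -0.1203  0.9524] gap 0.0002108014667089607
```

View pics/side8.png

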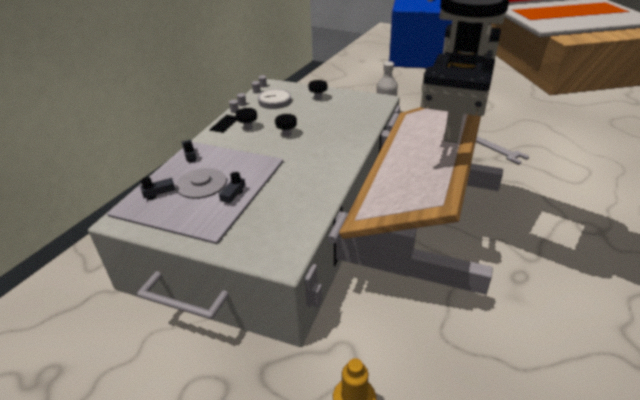

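>>> drive_tool(
  motion=[0.3,0,0.6,0,0,0,-1,0.6,0,1.3,0,0,0,-1,0.9,0,1.9,0,0,0,-1,1.1,0,2.6,0,0,0,-1,1.3,0,3.2,0,0,0,-1,1.4,0,3.8,0,0,0,-1,1.5,0,4.4,0,0,0,-1,1.6,0,5,0,0,0,-1,1.6,0,5.3,0,0,0,-1,1.6,0,5.3,0,0,0,-1],
)

```text
clock: 18.98
tcp_pos: [0.5311, -0.0593, 0.1334]
ee_rot: [-0.068, 0.998, 0.0, -0.0]
force: [0.4, -1.4, -1.2]
finger_gap: 0.0005
```

```bash
cat > flap.py <<'E'
from h import *
st()
f=robot.grab_frame("side"); cv2.imwrite("pics/side_%d.png"%(100*robot.state()["clock"]),f["color"])
a=(cloud(f).reshape(-1,3)-O)@C
m=(a[:,0]<-.04)&(a[:,0]>-.14)&(abs(a[:,1]-.08)<.06)&(a[:,2]>.118)&(a[:,2]<.2); c=a[m]
p=np.polyfit(c[:,0],c[:,2],1); print("flap plane",len(c),p, "value",1.7708+np.arctan(p[0]))
for y in (.12,-.12):
    c=a[(abs(a[:,2]-.0765)<.003)&(a[:,0]<-.16)&(a[:,0]>-.25)&(abs(a[:,1]-y)<.016)]; print(y,len(c), len(c)>9 and np.percentile(c[:,0],[1,99]))
E
python3 flap.py; ls pics
```

```text
18.98 world [ 0.5311 -0.0593  0.1334] case [-0.1418 -0.0003  0.1334] F [ 0.3741 -1.4054 -1.2387] gap 0.0005297212981139937
flap plane 4145 [-0.0472  0.1278] value 1.723598122962276
0.12 429 [-0.2076 -0.1611]
-0.12 179 [-0.2081 -0.1731]
side0.png
side1.png
side3.png
side5.png
side6.png
side7.png
side8.png
side_1902.png
t2.png
top1.png
top5.png
w1.png
w4.png
wrist3.png
```

The value is about 1.72, so roughly 6 mm remains at the edge.

>>> drive_tool(
  motion=[0,0,0.3,0,0,0,-1,0,0,0.5,0,0,0,-1,0,0,0.7,0,0,0,-1,0,0,0.8,0,0,0,-1,0,0,0.8,0,0,0,-1],
)

```text
clock: 19.65
tcp_pos: [0.5311, -0.0593, 0.1256]
ee_rot: [-0.068, 0.998, 0.0, -0.0]
force: [0.4, 1.0, 0.7]
finger_gap: 0.0003
```

```bash
python3 flap.py
```

```text
19.65 world [ 0.5311 -0.0593  0.1256] case [-0.1418 -0.0003  0.1256] F [0.4133 1.0243 0.7302] gap 0.00026162655342486517
flap plane 4190 [0.0082 0.1284] value 1.7790063468661836
0.12 380 [-0.2078 -0.1637]
-0.12 178 [-0.2082 -0.1731]
```

Level and resting on the supports. I'll lift off and check.

>>> drive_tool(
  motion=[0,0,-3,0,0,0,-1,0,0,-8,0,0,0,-1,0,0,-14,0,0,0,-1,0,0,-14,0,0,0,-1,0,0,-14,0,0,0,-1],
)

```text
clock: 20.32
tcp_pos: [0.5311, -0.0593, 0.265]
ee_rot: [-0.068, 0.998, 0.0, -0.0]
force: [-0.6, 0.8, -1.8]
finger_gap: 0.0005
```

```bash
python3 flap.py; ls -t pics|head -1
```

```text
20.32 world [ 0.5311 -0.0593  0.265 ] case [-0.1418 -0.0003  0.265 ] F [-0.631   0.7859 -1.8223] gap 0.0005151919454384993
flap plane 4175 [0.0082 0.1284] value 1.7789670568905769
0.12 380 [-0.2078 -0.1645]
-0.12 185 [-0.208  -0.1731]
side_2037.png
```

View pics/side_2037.png

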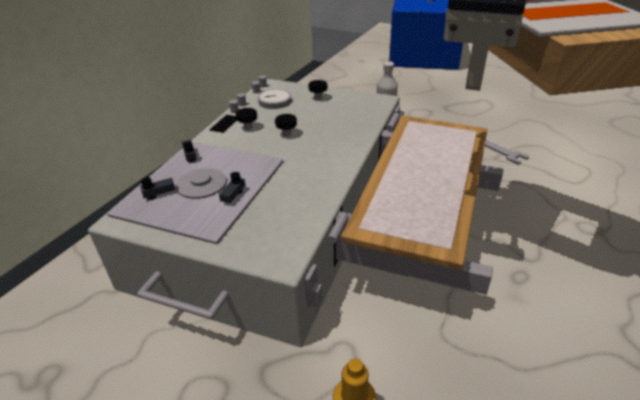

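```bash
python3 -c "
from plant import robot
print(robot.job_done())"
```

```text
the job is handed in; nothing more can be done
None
```

I pulled both supports out with the flap still up, then pushed the flap over from behind and lowered it onto them. I lifted the gripper clear and handed the job in at about 20.4 s.

**Last checks:** The flap measured level at about 1.78 rad, the same before and after the gripper let go. The support tips were at x ≈ −0.208 in the case frame, so both are about 0.108 m out. The final picture shows the flap flat on the supports and the gripper about 14 cm above it.

**What disagreed:**
- **Case frame:** My first case frame was 16 mm off because the supports already stood about 16 mm out at the start. I corrected it from the measured front face before moving to the right support.
- **Left support:** The gripper slipped about 10 mm against the left support's end stop, at about 25 N. The support itself measured at its stop.
- **Cameras:** The side and top cameras differ by about 2 mm in x, which is within the stated calibration.

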